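# Set the bleed valve of a watch pressure tester

### The arm

A 6-joint arm with a two-finger parallel gripper is mounted at the origin on the work surface. World frame = base frame: x ahead of the robot, y to its left, z up, the work surface at z = 0. Lengths are in mm, angles in rad, forces in N, time in s.
With the tool pointing down it reaches from about 350 to 875 mm from the base axis. Payload 4.2 kg.
Tool frame: the origin (TCP) lies between the finger pads, 19 mm behind the fingertips; this is the grasp point; z points along the fingers, y is the line along which they close (so a half turn about z gives the same grasp; the last joint's range is limited). The gripper opens to 85 mm and grips with 20 to 120 N. Pads are 22 mm wide; open, the fingers measure 114 mm over their backs; the gripper's body (76 mm by 85 mm) begins 54 mm behind the grasp point. The pads swing forward as they close: fully open they stand 13 mm farther back than shut.
Start: joints at [1.362, 0.385, 0.008, 0, -1.194, -0.259], TCP at [281.794, 557.846, 250.012] pointing down, gripper open.
Joint ranges: [-3.14, 3.14], [-1.21, 2.06], [-1.07, 1.41], [-3.16, 2.05], [-2.99, -0.16], [-3.1, 3.1]. Speed limits (rad/s): [2.79, 2.79, 3.14, 3.14, 3.14, 3.14].

### API

Orientations are given as a unit quaternion [x, y, z, w].
In Python, from bench import read_state, get_image, camera_model, job_done gives the robot as it stands.
- The arm moves only by the shell command python3 -m handwheel 'ROWS'. ROWS is JSON, a list of rows, each a list of 7 numbers: the shift along the tool's x, y, z in m, then the turn, a rotation vector about the tool's x, y, z in rad, then the gripper's target within -1 to 1 (fully open at 1, half-way at 0, shut at -1). In form: [[dx, dy, dz, wx, wy, wz, jaw], ...]. A call has 1 to 10 rows; each row is the pose to reach, as a shift and turn from the pose commanded when the call began, along the tool's axes at that moment; what a row does not reach only later rows make up. A row lasts 1/8 s, in which the tool goes at most 62.5 mm and 10.7 degrees, less where a joint would pass 70% of its speed; a pose out of reach is approached as far as the arm can. A call with a gripper value outside its range is refused whole. The fingers move at their own pace and stop on an object; the grip force is fixed at half the most. Time passes only in rows, so rows that repeat a pose let the fingers close. It gives the time, the measured TCP pose, the force, the opening and the grip force at its end, in the units of the state.
- read_state(): the state, without advancing time (a new reading comes with each control period).
- get_image(name): name is "scene" or "top" or "wrist"; returns (picture, depth): 480x640x3 uint8, blue, green, red; 480x640 float32, mm along the optical axis (not along the pixel's ray), 0 where there is no reading.
- camera_model(name): a dict with "K" (3x3 intrinsics, pixels), "rvec" (rotation vector, rad) and "tvec" (3), from world to camera coordinates, as OpenCV has them; the wrist camera has in their place "hand_eye" (4x4, takes a point from camera to tool coordinates, whose origin is the TCP and whose axes are the flange's). Camera axes: x right, y down, z forward; pixel columns grow to the right and rows downward; lengths in mm; the calibration is good to about 2 mm. A picture is of the moment at which its call begins: read the wrist's pose just before it. camera_model takes no time and is no camera call.
- job_done(): hands the job in; it is judged then, once.
The state is a dict: "clock": time; "joints": joint angles; "joint_vel": joint speeds; "joint_efforts": joint torques, N m; "position": TCP position; "ee_rot": TCP orientation; "contact_force": force on the tool from outside, world axes, zero at the start; "wrist_torque": the same for the moment, N m; "gripper_width": finger opening in mm; "grasp_force": force on a finger pad.
Only numpy, scipy, OpenCV 4.12 (cv2) and the standard library are available. Lean on these libraries where they do the work, as an engineer would, in place of code of your own. Each camera call takes 0.05 s, during which the arm holds its last target. There are 200 camera calls.

### The job

Get the watch pressure tester on the bench ready by setting its bleed valve: wind the handwheel by its crank handle clockwise until it is fully shut against its stop, then back it off counter-clockwise exactly two full turns. Finish while still gripping the crank handle between the fingers with the wheel standing still at that setting, and do not let go. Leave the small star knob alone and do not disturb the watch, the jar and the tools lying about.

Things in the scene. Friction and masses are not known exactly. Their poses are not given: they have to be found in the camera images.
- tester: tester fixed to the bench: grey deck 180 mm (its x) by 375 mm (its y, -140 to +235), top 40 mm above the bench. Origin at bench height under the handwheel's axis, z up. A round pale chamber with aluminium rings (112 mm across, top 108 mm up) stands at its (0, 170) mm, a small round gauge (top under 75 mm) at (58, 88) mm, the star knob at (-58, 88) mm
- valve (a joint): angle of the valve's steel handwheel (rim 110 mm across its centreline, 14 mm thick, upright axis), rad, counted over several turns: 0 is shut against a hard stop, growing counter-clockwise seen from above (opening); one turn is 6.283. It starts 0.3 to 1.1 turns open and can open to 20 rad. Stiff (0.12 N m, 2.2 N at the handle), it stays where it is left
- valve_axis (a point): point on the upright axis of the handwheel, at the middle height of its rim, 90 mm above the bench; it does not move as the wheel turns
- handle_grip (a point): where to grip the crank handle: on the handle's own upright axis, 18 mm below its top, 130 mm above the bench, 55 mm from the wheel's axis. It goes round with the wheel
- handle: the crank handle: a black upright round grip, 22 mm across and 48 mm tall (100 to 148 mm above the bench), standing on the wheel's rim; it spins freely about its own axis, so fingers that grip it from above can go round the circle without turning the wrist. Origin at the centre of its foot
- star_knob_top (a point): top centre of the small black star knob, 31 mm across, 66 mm above the bench, on the deck beside the wheel: leave alone
- star_knob (a joint): angle of the small star knob in rad, 0 at the start: leave alone
- watch: watch head without strap, a steel disc 40 mm across and 9 mm thick with a white dial, lying on the tester's deck; origin at the centre of its underside: a bystander
- gasket_jar: small closed glass jar, 36 mm across, 36 mm tall, standing on the tester's deck; origin at the centre of its underside: a bystander
- screwdriver: screwdriver 170 mm long lying on the bench; origin on its underside, handle towards its -x: a bystander
- oil_bottle: small oil bottle, 32 mm across, 65 mm tall, on the bench; origin at the centre of its underside: a bystander
- parts_tray: aluminium tray 120 x 90 x 25 mm with four compartments, on the bench; origin at the centre of its underside: a bystander
- movement: brass clock movement 50 x 50 x 40 mm on the bench; origin at the centre of its underside: a bystander
- loupe: black eye loupe, 34 mm across, 30 mm tall, on the bench; origin at the centre of its underside: a bystander

How it is judged:
By the outcome, as a careful person would: the job done as asked, in the order asked, and still so for the second after the job is handed in, while the arm keeps its last pose, push and grip.
It also fails if it takes over 69 s, if anything falls off the work surface, if the arm or the gripper's body presses on something with over 40 N, if the wrist force passes 120 N, or if a joint passes its speed limit or range.

## Working session

There is one attempt and no reset: what is moved stays moved. The work goes in short steps, Python scripts to look and compute and a shell command to move; the robot and the scene stay as the last step left them, time stands still between calls to the robot, and variables do not carry over. Pictures are saved under pics/ and viewed, at most 10 in all, crops included, and the job is handed in when it is done.

```bash
mkdir -p pics; ls
python3 - <<'E'
from bench import *
import cv2
s=read_state();print(s)
for n in("scene","top"):
    im,d=get_image(n);cv2.imwrite(f"pics/{n}0.png",im);print(n,camera_model(n))
print(camera_model("wrist"))
E
```

```text
pics
{'clock': 0.0, 'joints': array([ 1.36157659e+00,  3.85556027e-01,  6.59700042e-03, -5.33696158e-04,
       -1.19396652e+00, -2.58610078e-01]), 'joint_vel': array([ 5.47823878e-04,  2.10458877e-04, -2.77966278e-04,  1.68142299e-04,
        1.08470217e-03,  1.13165461e-05]), 'joint_efforts': array([-5.80243632e-04, -3.92289841e+01,  1.88402295e+01,  4.18617770e+00,
       -4.61134114e-03,  7.79671836e-06]), 'position': array([281.56472306, 557.36651018, 248.90541473]), 'ee_rot': array([ 9.72743018e-01, -2.31883217e-01, -2.21656598e-04,  1.07040791e-03]), 'contact_force': array([-0.54826498, -0.77893243,  0.61124741]), 'wrist_torque': array([ 0.00350257,  0.02033358, -0.00215499]), 'grasp_force': 0.0, 'gripper_width': 85.62589212693072}
scene {'K': array([[490.76971608,   0.        , 317.87229988],
       [  0.        , 490.76971608, 242.49732523],
       [  0.        ,   0.        ,   1.        ]]), 'rvec': array([ 2.14430006,  0.79489855, -0.38382113]), 'tvec': array([-385.79568266, -119.34283015, 1552.41616336])}
top {'K': array([[549.75884462,   0.        , 320.94401784],
       [  0.        , 549.75884462, 251.7120001 ],
       [  0.        ,   0.        ,   1.        ]]), 'rvec': array([ 2.16382249, -2.1359385 ,  0.13665469]), 'tvec': array([  -2.75279593,  511.0696209 , 1505.80105895])}
{'K': array([[355.70715437,   0.        , 317.50297466],
       [  0.        , 355.70715437, 240.14691729],
       [  0.        ,   0.        ,   1.        ]]), 'hand_eye': array([[ 1.55888488e-03, -9.56977230e-01, -2.90158837e-01,
         7.30875233e+01],
       [ 9.99998355e-01,  1.76084503e-03, -4.34955853e-04,
        -7.05131009e-01],
       [ 9.27167594e-04, -2.90157682e-01,  9.56978401e-01,
        -1.24234547e+02],
       [ 0.00000000e+00,  0.00000000e+00,  0.00000000e+00,
         1.00000000e+00]])}
```

View pics/top0.png

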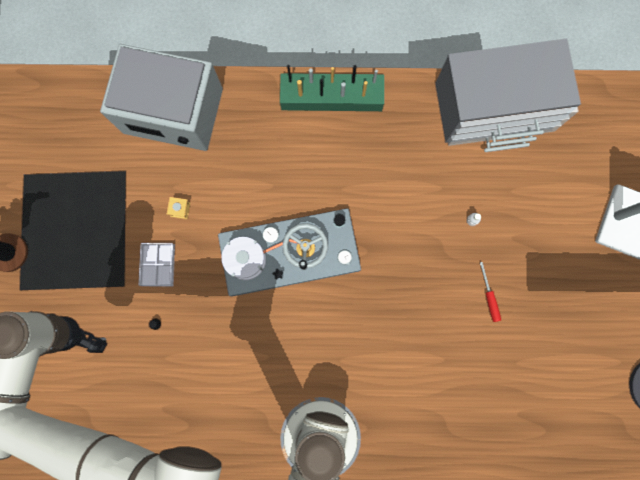

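View pics/scene0.png

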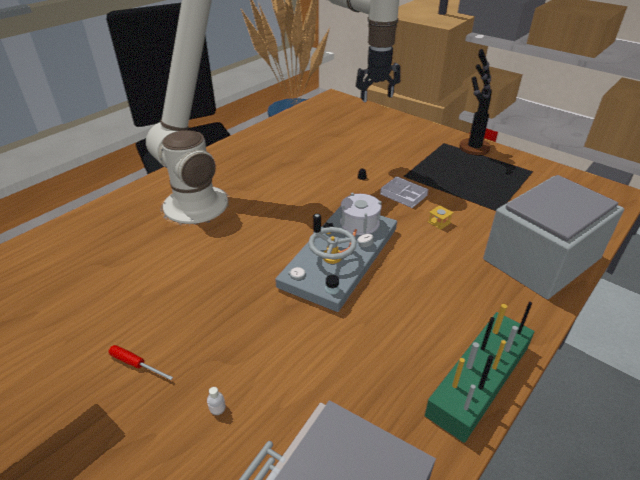

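The top view shows the wheel centre at about (305,245), with the black handle at (303,265) on the robot's side. In the scene view the handle is at about (317,222) and the wheel at (332,243). I'll measure both.

```bash
cat > h.py <<'E'
import numpy as np, cv2
from bench import *
from scipy.spatial.transform import Rotation as R
def pose(n,s=None):
    m=camera_model(n);K=m["K"]
    if n=="wrist":
        T=np.eye(4);T[:3,:3]=R.from_quat(s["ee_rot"]).as_matrix();T[:3,3]=s["position"]
        T=T@m["hand_eye"];return K,T[:3,:3],T[:3,3]
    r=cv2.Rodrigues(m["rvec"])[0].T
    return K,r,-r@m["tvec"]
def ray(p,uv):
    K,r,c=p;d=r@np.linalg.inv(K)@[uv[0],uv[1],1.];return c,d/np.linalg.norm(d)
def plane(p,uv,z):
    c,d=ray(p,uv);return c+d*(z-c[2])/d[2]
def tri(a,b):
    (c,d),(e,f)=a,b
    t=np.linalg.lstsq(np.c_[d,-f],e-c,rcond=None)[0]
    P,Q=c+d*t[0],e+f*t[1];return (P+Q)/2,np.linalg.norm(P-Q)
def blobs(im,box,thr=50):
    x0,y0,x1,y1=box;m=(im[y0:y1,x0:x1].max(2)<thr).astype(np.uint8)
    n,l,st,c=cv2.connectedComponentsWithStats(m)
    return [(c[i]+[x0,y0],st[i]+[x0,y0,0,0,0]) for i in range(1,n) if st[i,4]>15]
E
python3 - <<'E'
from h import *
t=cv2.imread("pics/top0.png");s=cv2.imread("pics/scene0.png")
for n,im,b in(("top",t,(285,220,325,285)),("scene",s,(300,205,345,240))):
    for c,st in blobs(im,b):print(n,c,st)
pt,ps=pose("top"),pose("scene")
print("axis top",plane(pt,(305.5,245),90),"handle top",plane(pt,(303,265),148))
print("scene axis",plane(ps,(332,243),90),"handle",plane(ps,(317,215),148))
print("axis tri",tri(ray(pt,(305.5,245)),ray(ps,(332,243))))
print("chamber",plane(pt,(243,257),108))
a=cv2.resize(t[205:300,215:365],None,fx=4,fy=4);b=cv2.resize(s[200:300,270:400],None,fx=4,fy=4)
cv2.imwrite("pics/c1.png",np.vstack([a[:,:520],b])[:780:1] if 0 else cv2.resize(np.vstack([a[:,:520],b]),None,fx=.76,fy=.76))
E
```

```text
scene [316.86666667 223.6       ] [313 216   8  16 105]
scene [327.72413793 224.51724138] [323 223  10   4  29]
axis top [521.35530568  45.47888312  90.        ] handle top [460.61280326  48.99886065 148.        ]
scene axis [517.83306897  47.14620465  90.        ] handle [461.15245369  54.38497195 148.        ]
axis tri (array([520.46207388,  44.91671112,  92.92152547]), np.float64(1.2996833691900345))
chamber [484.34525833 210.77657043 108.        ]
```

View pics/c1.png

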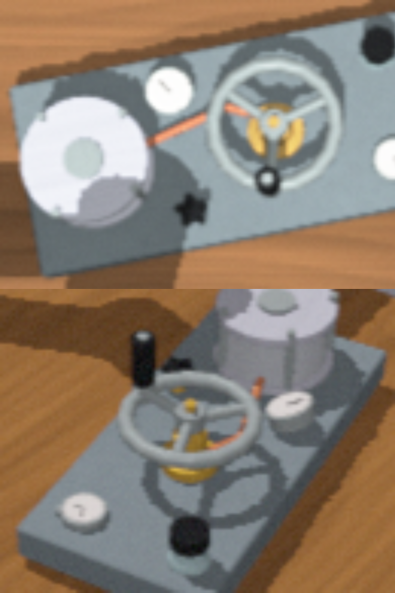

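The crop shows the handle's top dot at scene pixel (317,217) and top-view pixel (303,264). The nearby pieces are all lower than 111 mm. I'll move above the handle and look from close by.

Run:
```python
from h import *
pt,ps=pose("top"),pose("scene")
p=tri(ray(pt,(302.9,264.2)),ray(ps,(317,216.8)));print(p)
s=read_state();r=R.from_quat(s["ee_rot"]).as_matrix();print(r.round(3))
print(r.T@(np.array([463,51,230])-s["position"]))
```

```text
(array([463.61632989,  50.06942266, 145.7193811 ]), np.float64(1.9160092441498513))
[[ 0.892 -0.451 -0.001]
 [-0.451 -0.892 -0.002]
 [ 0.     0.002 -1.   ]]
[390.31446047 370.12950398  19.79444957]
```

```bash
python3 -m handwheel '[[0.04,0.038,0.002,0,0,0,1],[0.083,0.079,0.004,0,0,0,1],[0.126,0.12,0.006,0,0,0,1],[0.17,0.161,0.008,0,0,0,1],[0.213,0.202,0.01,0,0,0,1],[0.257,0.243,0.012,0,0,0,1],[0.3,0.284,0.014,0,0,0,1],[0.343,0.325,0.016,0,0,0,1],[0.39,0.37,0.02,0,0,0,1],[0.39,0.37,0.02,0,0,0,1]]'
python3 - <<'E'
from h import *
s=read_state();im,d=get_image("wrist");cv2.imwrite("pics/w1.png",im);np.save("w1d.npy",d)
print(s["position"],s["ee_rot"],s["joints"],s["contact_force"])
E
```

```text
clock: 1.35
position: [463.1, 48.2, 229.2]
ee_rot: [0.972, -0.235, -0.001, 0.001]
contact_force: [-1.0, -0.7, -0.3]
gripper_width: 85.4
grasp_force: 0.0
[463.0890406   48.19150526 229.23370921] [ 9.71979289e-01 -2.35064359e-01 -8.03729735e-04  6.01691195e-04] [ 4.53973392e-01  1.30473895e-01 -3.97372814e-01 -1.12876991e-04
 -1.04495524e+00  6.42309882e-01] [-0.9629572  -0.70451674 -0.31677805]
```

View pics/w1.png

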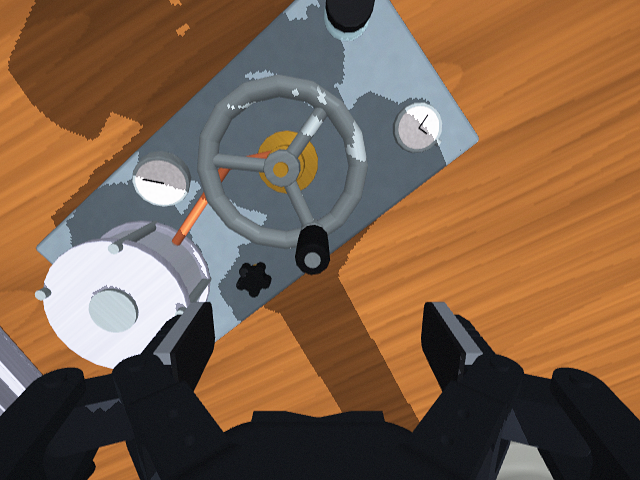

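The wrist picture shows the handle's top disc at (312,260) and the wheel hub at (282,168). The fingers are level with each other around the handle.

Run:
```python
from h import *
s=read_state();pw=pose("wrist",s)
d=np.load("w1d.npy");print("depth",d[260,312],d[168,282])
pt,ps=pose("top"),pose("scene")
H=plane(pw,(312.5,260),148);print("handle plane",H,"tri top",tri(ray(pw,(312.5,260)),ray(pt,(302.9,264.2))),"tri scene",tri(ray(pw,(312.5,260)),ray(ps,(317,216.8))))
c=pw[2]+pw[1]@(np.linalg.inv(pw[0])@[312.5,260,1]*d[260,312]);print("by depth",c)
# rim ellipse: grey outline points by eye at 12 o'clock etc -> plane 90
P=np.array([plane(pw,q,97)[:2] for q in((276,86),(355,160),(208,165),(272,238),(337,95),(336,226))])
A=np.c_[2*P,np.ones(6)];x=np.linalg.lstsq(A,(P**2).sum(1),rcond=None)[0];print("rim fit",x[:2],np.sqrt(x[2]+x[0]**2+x[1]**2))
r=R.from_quat(s["ee_rot"]).as_matrix()
for t in (H,):print("shift",r.T@(np.array([t[0],t[1],130])-s["position"]))
```

```text
depth 218.08377 242.86401
handle plane [462.86686445  53.94937336 148.        ] tri top (array([463.09676149,  51.31287164, 150.7184033 ]), np.float64(4.4705259411183516)) tri scene (array([460.73569693,  55.00541085, 141.70850645]), np.float64(0.27653972116428194))
by depth [463.02156401  53.86253751 148.48389546]
rim fit [518.1665589   47.80624629] 54.64426779772712
shift [-2.00816953 -3.86674106 99.41769431]
```

```bash
python3 -m handwheel '[[-0.002,-0.0035,0.02,0,0,0,1],[-0.002,-0.0035,0.04,0,0,0,1],[-0.002,-0.0035,0.06,0,0,0,1],[-0.002,-0.0035,0.08,0,0,0,1],[-0.002,-0.0035,0.098,0,0,0,1],[-0.002,-0.0035,0.098,0,0,0,1],[-0.002,-0.0035,0.098,0,0,0,0]]'
python3 -m handwheel '[[0,0,0,0,0,0,-1],[0,0,0,0,0,0,-1],[0,0,0,0,0,0,-1],[0,0,0,0,0,0,-1],[0,0,0,0,0,0,-1],[0,0,0,0,0,0,-1]]'
python3 - <<'E'
from h import *
s=read_state();im,d=get_image("wrist");cv2.imwrite("pics/w2.png",im);print(s["position"],s["ee_rot"])
E
```

```text
clock: 2.28
position: [463.2, 56.7, 132.7]
ee_rot: [0.973, -0.231, 0.0, -0.0]
contact_force: [-0.4, 0.4, 0.5]
gripper_width: 70.1
grasp_force: 0.0
clock: 3.02
position: [462.5, 55.5, 132.6]
ee_rot: [0.973, -0.232, -0.0, 0.0]
contact_force: [-3.4, -0.3, 5.4]
gripper_width: 20.6
grasp_force: 58.4
[462.51204514  55.47304782 132.61753922] [ 9.72760431e-01 -2.31812513e-01 -2.07674997e-04  2.43036455e-04]
```

View pics/w2.png

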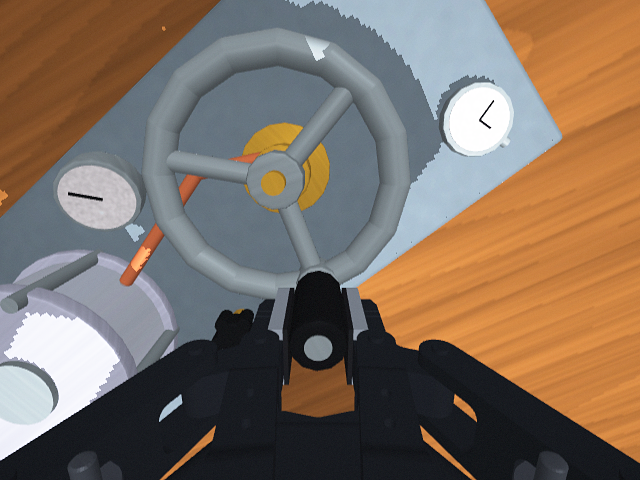

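The handle is held between the pads, with its top disc at (318,347). The hub is at (275,181) and the rim is clear. I'll measure the axis from this closer view.

```bash
cat > arc.py <<'E'
from h import *
import sys
# arc.py cx cy step_deg n [radius]: rows (mm, tool axes) round the axis from the measured pose
def arc(cx,cy,step,n,rad=None):
    s=read_state();r=R.from_quat(s["ee_rot"]).as_matrix()
    v=s["position"][:2]-[cx,cy];a=np.arctan2(v[1],v[0]);rad=rad or np.hypot(*v)
    print("angle",np.degrees(a),"radius",np.hypot(*v),"F",s["contact_force"].round(1))
    for k in range(1,n+1):
        b=a+np.radians(step*k);p=np.array([cx+rad*np.cos(b),cy+rad*np.sin(b),s["position"][2]])
        print((r.T@(p-s["position"]))[:2].round(1))
if __name__=="__main__":
    f=[float(q) for q in sys.argv[1:]];arc(f[0],f[1],f[2],int(f[3]),f[4] if len(f)>4 else None)
E
python3 - <<'E'
from h import *
s=read_state();pw=pose("wrist",s)
for z in(90,97,100):print("hub",z,plane(pw,(275,181),z))
P=np.array([plane(pw,q,97)[:2] for q in((278,46),(393,160),(158,160),(258,281),(370,90),(375,245),(190,85),(195,248))])
A=np.c_[2*P,np.ones(len(P))];x=np.linalg.lstsq(A,(P**2).sum(1),rcond=None)[0];print("rim fit",x[:2],np.sqrt(x[2]+x[0]**2+x[1]**2))
print("handle",plane(pw,(318,347),148))
E
python3 arc.py 518.3 48.5 -15 6
```

```text
hub 90 [517.6017956   50.73230265  90.        ]
hub 97 [518.04333142  49.57566959  97.        ]
hub 100 [518.23256106  49.07996971 100.        ]
rim fit [518.63056904  47.20049007] 52.577605328575736
handle [463.46643576  55.56027387 148.        ]
angle 172.89791250673608 radius 56.21811853686486 F [-3.3 -0.4  6.1]
[ -3.1 -14.3]
[ -2.4 -29. ]
[  2.1 -43. ]
[ 10.  -55.3]
[ 20.9 -65.2]
[ 34.  -71.9]
```

```bash
python3 -m handwheel '[[-0.003,-0.014,0,0,0,0,-1],[-0.002,-0.029,0,0,0,0,-1],[0.002,-0.043,0,0,0,0,-1],[0.01,-0.055,0,0,0,0,-1],[0.021,-0.065,0,0,0,0,-1],[0.034,-0.072,0,0,0,0,-1],[0.034,-0.072,0,0,0,0,-1]]'; python3 arc.py 518.3 48.5 -20 10 55
```

```text
clock: 3.95
position: [527.1, 103.4, 132.6]
ee_rot: [0.973, -0.232, 0.001, 0.001]
contact_force: [1.0, -5.6, 4.7]
gripper_width: 20.5
grasp_force: 58.9
angle 80.92880619213955 radius 55.59172151963939 F [ 1.  -5.6  4.7]
[19.1 -2. ]
[37.8  2.1]
[53.9 12.2]
[65.6 27.4]
[71.4 45.6]
[70.7 64.6]
[63.4 82.3]
[50.6 96.4]
[ 33.7 105.3]
[ 14.8 107.9]
```

```bash
cat > ok.py <<'E'
from h import *
import sys
s=read_state();v=s["position"][:2]-[518.3,48.5];u=v/np.hypot(*v);f=s["contact_force"][:2]
ft=f@[-u[1],u[0]];a=np.degrees(np.arctan2(v[1],v[0]))
print(f"ang {a:.1f} rad {np.hypot(*v):.1f} z {s['position'][2]:.1f} Ft(ccw) {ft:.1f} Fr {f@u:.1f} Fz {s['contact_force'][2]:.1f} w {s['gripper_width']:.1f} t {s['clock']:.2f}")
sys.exit(abs(ft)>11 or np.hypot(*f)>30)
E
python3 ok.py
python3 - <<'E'
from h import *
s=read_state();r=R.from_quat(s["ee_rot"]).as_matrix();c=np.array([518.3,48.5])
P=lambda a:np.array([c[0]+55*np.cos(np.radians(a)),c[1]+55*np.sin(np.radians(a)),0])
for a in range(81,-220,-10):print(a-10,(r.T@(P(a-10)-P(a)))[:2].round(1),end="; ")
E
```

```text
ang 80.9 rad 55.6 z 132.6 Ft(ccw) -1.8 Fr -5.3 Fz 4.7 w 20.5 t 3.95
71 [ 9.3 -2.1]; 61 [ 9.6 -0.5]; 51 [9.5 1.2]; 41 [9.2 2.8]; 31 [8.5 4.4]; 21 [7.6 5.8]; 11 [6.5 7. ]; 1 [5.2 8.1]; -9 [3.7 8.8]; -19 [2.1 9.3]; -29 [0.5 9.6]; -39 [-1.2  9.5]; -49 [-2.8  9.2]; -59 [-4.4  8.5]; -69 [-5.8  7.6]; -79 [-7.   6.5]; -89 [-8.1  5.2]; -99 [-8.8  3.7]; -109 [-9.3  2.1]; -119 [-9.6  0.5]; -129 [-9.5 -1.2]; -139 [-9.2 -2.8]; -149 [-8.5 -4.4]; -159 [-7.6 -5.8]; -169 [-6.5 -7. ]; -179 [-5.2 -8.1]; -189 [-3.7 -8.8]; -199 [-2.1 -9.3]; -209 [-0.5 -9.6]; -219 [ 1.2 -9.5]; -229 [ 2.8 -9.2]; False
```

```bash
H="python3 -m handwheel"; 
$H '[[0.0093,-0.0021,0,0,0,0,-1],[0.0093,-0.0021,0,0,0,0,-1]]' >/dev/null && python3 ok.py &&
$H '[[0.0096,-0.0005,0,0,0,0,-1],[0.0096,-0.0005,0,0,0,0,-1]]' >/dev/null && python3 ok.py &&
$H '[[0.0095,0.0012,0,0,0,0,-1],[0.0095,0.0012,0,0,0,0,-1]]' >/dev/null && python3 ok.py &&
$H '[[0.0092,0.0028,0,0,0,0,-1],[0.0092,0.0028,0,0,0,0,-1]]' >/dev/null && python3 ok.py &&
$H '[[0.0085,0.0044,0,0,0,0,-1],[0.0085,0.0044,0,0,0,0,-1]]' >/dev/null && python3 ok.py &&
$H '[[0.0076,0.0058,0,0,0,0,-1],[0.0076,0.0058,0,0,0,0,-1]]' >/dev/null && python3 ok.py &&
$H '[[0.0065,0.007,0,0,0,0,-1],[0.0065,0.007,0,0,0,0,-1]]' >/dev/null && python3 ok.py &&
$H '[[0.0052,0.0081,0,0,0,0,-1],[0.0052,0.0081,0,0,0,0,-1]]' >/dev/null && python3 ok.py
```

```text
ang 71.8 rad 55.3 z 132.7 Ft(ccw) -1.8 Fr -4.5 Fz 4.4 w 20.6 t 4.20False
```

```bash
sed -i 's/sys.exit(\(.*\))$/sys.exit(int(\1))/' ok.py; H="python3 -m handwheel"; 
$H '[[0.0096,-0.0005,0,0,0,0,-1],[0.0096,-0.0005,0,0,0,0,-1]]' >/dev/null && python3 ok.py &&
$H '[[0.0095,0.0012,0,0,0,0,-1],[0.0095,0.0012,0,0,0,0,-1]]' >/dev/null && python3 ok.py &&
$H '[[0.0092,0.0028,0,0,0,0,-1],[0.0092,0.0028,0,0,0,0,-1]]' >/dev/null && python3 ok.py &&
$H '[[0.0085,0.0044,0,0,0,0,-1],[0.0085,0.0044,0,0,0,0,-1]]' >/dev/null && python3 ok.py &&
$H '[[0.0076,0.0058,0,0,0,0,-1],[0.0076,0.0058,0,0,0,0,-1]]' >/dev/null && python3 ok.py &&
$H '[[0.0065,0.007,0,0,0,0,-1],[0.0065,0.007,0,0,0,0,-1]]' >/dev/null && python3 ok.py &&
$H '[[0.0052,0.0081,0,0,0,0,-1],[0.0052,0.0081,0,0,0,0,-1]]' >/dev/null && python3 ok.py
```

```text
ang 62.1 rad 55.1 z 132.6 Ft(ccw) -1.2 Fr -4.7 Fz 4.3 w 20.8 t 4.45
ang 52.2 rad 54.9 z 132.6 Ft(ccw) -2.3 Fr -4.1 Fz 5.2 w 20.2 t 4.70
ang 42.3 rad 54.6 z 132.6 Ft(ccw) -1.0 Fr -4.5 Fz 5.8 w 20.6 t 4.95
ang 32.4 rad 54.4 z 132.7 Ft(ccw) -2.3 Fr -3.2 Fz 6.3 w 20.3 t 5.20
ang 22.5 rad 54.2 z 132.6 Ft(ccw) -1.3 Fr -3.8 Fz 5.1 w 20.3 t 5.45
ang 12.8 rad 54.0 z 132.7 Ft(ccw) 0.3 Fr -4.4 Fz 5.3 w 20.3 t 5.70
ang 11.4 rad 54.0 z 132.7 Ft(ccw) 32.0 Fr -6.0 Fz 10.3 w 20.5 t 5.95
```

The stop is at about 11–12°: the force jumped to 32 N. I'll relax the command to unload it and read the shut angle.

```bash
python3 -m handwheel '[[-0.0044,-0.0066,0,0,0,0,-1],[-0.0044,-0.0066,0,0,0,0,-1],[-0.0044,-0.0066,0,0,0,0,-1]]'; python3 ok.py
python3 - <<'E'
from h import *
s=read_state();im,d=get_image("wrist");cv2.imwrite("pics/shut.png",im);print(s["position"],s["ee_rot"])
E
python3 arc.py 517.6 48.8 20 18 55
```

```text
clock: 6.32
position: [571.0, 60.2, 132.6]
ee_rot: [0.973, -0.232, -0.0, -0.001]
contact_force: [-6.0, 5.6, 7.0]
gripper_width: 20.5
grasp_force: 60.0
ang 12.5 rad 54.0 z 132.6 Ft(ccw) 6.8 Fr -4.6 Fz 7.0 w 20.5 t 6.33
[571.03406872  60.20231174 132.62418635] [ 9.72761969e-01 -2.31804657e-01 -1.30255070e-05 -8.67472754e-04]
angle 12.09199581564985 radius 54.64897452343151 F [-5.6  6.2  6.1]
[-14.1 -12.8]
[-31.9 -19.7]
[-51. -20.]
[-69.1 -13.8]
[-84.   -1.8]
[-93.8  14.5]
[-97.5  33.3]
[-94.6  52.1]
[-85.3  68.9]
[-70.9  81.4]
[-53.1  88.3]
[-34.   88.7]
[-15.9  82.5]
[-1.1 70.5]
[ 8.8 54.1]
[12.5 35.4]
[ 9.5 16.5]
[ 0.3 -0.2]
```

View pics/shut.png

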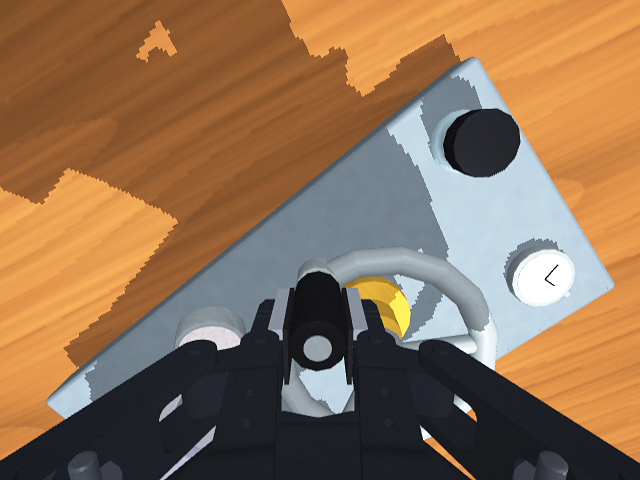

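The handle sits in the pads just as before (disc at 316,347), so nothing slipped. The unloaded shut angle is about 12.8°. Now I'll start the first turn counter-clockwise.

```bash
python3 -m handwheel '[[-0.015,-0.014,0,0,0,0,-1],[-0.033,-0.021,0,0,0,0,-1],[-0.052,-0.0215,0,0,0,0,-1],[-0.070,-0.015,0,0,0,0,-1],[-0.085,-0.003,0,0,0,0,-1],[-0.095,0.013,0,0,0,0,-1],[-0.0987,0.032,0,0,0,0,-1],[-0.0958,0.0506,0,0,0,0,-1],[-0.0865,0.0674,0,0,0,0,-1],[-0.0865,0.0674,0,0,0,0,-1]]'; python3 ok.py; python3 arc.py 517.6 48.8 20 9 55
```

```text
clock: 7.62
position: [463.5, 36.8, 132.6]
ee_rot: [0.973, -0.232, 0.0, 0.0]
contact_force: [-0.8, -2.5, 6.9]
gripper_width: 20.7
grasp_force: 60.0
ang -167.9 rad 56.0 z 132.6 Ft(ccw) 2.3 Fr 1.3 Fz 6.9 w 20.7 t 7.62
angle -167.49080956333398 radius 55.42905360358092 F [-0.8 -2.5  6.9]
[14.8 12.2]
[32.7 18.9]
[51.8 19.1]
[69.8 12.7]
[84.6  0.6]
[ 94.3 -15.8]
[ 97.8 -34.6]
[ 94.7 -53.4]
[ 85.3 -70.1]
```

```bash
python3 -m handwheel '[[0.0148,0.0122,0,0,0,0,-1],[0.0327,0.0189,0,0,0,0,-1],[0.0518,0.0191,0,0,0,0,-1],[0.0698,0.0127,0,0,0,0,-1],[0.0846,0.0006,0,0,0,0,-1],[0.0943,-0.0158,0,0,0,0,-1],[0.0978,-0.0346,0,0,0,0,-1],[0.0947,-0.0534,0,0,0,0,-1],[0.0855,-0.0702,0,0,0,0,-1],[0.0855,-0.0702,0,0,0,0,-1]]'; python3 ok.py; python3 arc.py 517.6 48.8 20 9 55
```

```text
clock: 8.88
position: [570.5, 62.8, 132.6]
ee_rot: [0.973, -0.231, -0.001, 0.001]
contact_force: [-3.7, 2.3, 9.0]
gripper_width: 20.9
grasp_force: 60.3
ang 15.3 rad 54.1 z 132.6 Ft(ccw) 3.2 Fr -3.0 Fz 9.0 w 20.9 t 8.88
angle 14.84456197859651 radius 54.69447025221025 F [-3.7  2.3  9. ]
[-14.7 -12.1]
[-32.9 -18.1]
[-52.  -17.6]
[-69.7 -10.5]
[-84.    2.1]
[-93.1  18.9]
[-95.9  37.8]
[-92.   56.6]
[-82.   72.8]
```

```bash
python3 -m handwheel '[[-0.0147,-0.0121,0,0,0,0,-1],[-0.0329,-0.0181,0,0,0,0,-1],[-0.052,-0.0176,0,0,0,0,-1],[-0.0697,-0.0105,0,0,0,0,-1],[-0.084,0.0021,0,0,0,0,-1],[-0.0931,0.0189,0,0,0,0,-1],[-0.0959,0.0378,0,0,0,0,-1],[-0.092,0.0566,0,0,0,0,-1],[-0.082,0.0728,0,0,0,0,-1],[-0.082,0.0728,0,0,0,0,-1]]'; python3 ok.py; python3 arc.py 517.6 48.8 20 8 55
```

```text
clock: 10.12
position: [464.7, 32.7, 132.6]
ee_rot: [0.973, -0.232, -0.001, 0.001]
contact_force: [-2.6, -2.3, 8.7]
gripper_width: 20.4
grasp_force: 60.2
ang -163.6 rad 55.9 z 132.6 Ft(ccw) 1.5 Fr 3.1 Fz 8.7 w 20.4 t 10.12
angle -163.05513887481135 radius 55.33753588393514 F [-2.6 -2.3  8.7]
[15.7 11. ]
[34.  16.4]
[53.1 15.1]
[70.5  7.4]
[84.3 -5.8]
[ 92.7 -23. ]
[ 94.8 -42. ]
[ 90.2 -60.5]
```

```bash
python3 -m handwheel '[[0.0157,0.011,0,0,0,0,-1],[0.034,0.0164,0,0,0,0,-1],[0.0531,0.0151,0,0,0,0,-1],[0.0705,0.0074,0,0,0,0,-1],[0.0843,-0.0058,0,0,0,0,-1],[0.0927,-0.023,0,0,0,0,-1],[0.0948,-0.042,0,0,0,0,-1],[0.0902,-0.0605,0,0,0,0,-1],[0.0902,-0.0605,0,0,0,0,-1],[0.0902,-0.0605,0,0,0,0,-1]]'; python3 ok.py; python3 arc.py 517.6 48.8 1 16 54.7
```

```text
clock: 11.38
position: [572.2, 47.9, 132.6]
ee_rot: [0.973, -0.232, -0.001, 0.0]
contact_force: [-4.3, 2.1, 9.2]
gripper_width: 20.7
grasp_force: 60.6
ang -0.6 rad 53.9 z 132.6 Ft(ccw) 2.0 Fr -4.3 Fz 9.2 w 20.7 t 11.38
angle -0.935583624770339 radius 54.60582055890649 F [-4.3  2.1  9.2]
[-0.3 -0.9]
[-0.8 -1.7]
[-1.2 -2.6]
[-1.7 -3.4]
[-2.2 -4.2]
[-2.7 -5.1]
[-3.2 -5.9]
[-3.7 -6.7]
[-4.3 -7.4]
[-4.8 -8.2]
[-5.4 -9. ]
[-6.  -9.8]
[ -6.5 -10.5]
[ -7.2 -11.2]
[ -7.8 -12. ]
[ -8.4 -12.7]
```

```bash
python3 -m handwheel '[[-0.0034,-0.0056,0,0,0,0,-1],[-0.0067,-0.0107,0,0,0,0,-1],[-0.0067,-0.0107,0,0,0,0,-1],[-0.0067,-0.0107,0,0,0,0,-1]]'; python3 ok.py
python3 - <<'E'
from h import *
s=read_state();im,d=get_image("wrist");cv2.imwrite("pics/end.png",im);print(s["position"])
a=cv2.imread("pics/shut.png")
for box in((290,330,345,368),(450,220,600,330),(330,240,505,345)):   # handle disc, watch, visible rim
    x0,y0,x1,y1=box
    g=[cv2.cvtColor(q,cv2.COLOR_BGR2GRAY)[y0:y1,x0:x1].astype(np.float32) for q in(a,im)]
    print(box,cv2.phaseCorrelate(*g))
cv2.imwrite("pics/cmp.png",np.hstack([a[220:,240:520],im[220:,240:520]]))
E
```

```text
clock: 11.88
position: [571.2, 59.7, 132.6]
ee_rot: [0.973, -0.232, -0.001, 0.001]
contact_force: [-3.4, -0.2, 8.0]
gripper_width: 20.5
grasp_force: 60.5
ang 12.0 rad 54.0 z 132.6 Ft(ccw) 0.5 Fr -3.3 Fz 8.0 w 20.5 t 11.88
[571.15925326  59.70907039 132.61609157]
(290, 330, 345, 368) ((0.4371320240023415, -0.15953760473388812), 0.9790685967604319)
(450, 220, 600, 330) ((-1.4486681325638244, -0.006813224254031525), 1.0456587299770779)
(330, 240, 505, 345) ((-0.6057962311985392, 0.1826240344056771), 0.9313489790315981)
```

View pics/cmp.png

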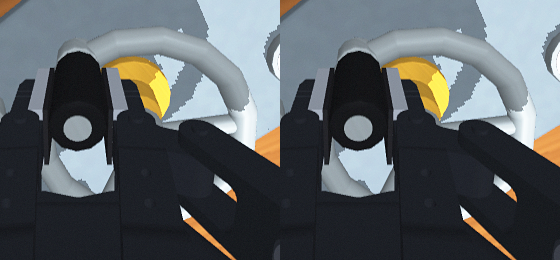

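The handle hasn't shifted in the pads, and the wheel is within about 1° of two turns. One final nudge of about 0.8 mm.

```bash
python3 -m handwheel '[[-0.0005,-0.0007,0,0,0,0,-1],[-0.0005,-0.0007,0,0,0,0,-1],[-0.0005,-0.0007,0,0,0,0,-1],[-0.0005,-0.0007,0,0,0,0,-1],[-0.0005,-0.0007,0,0,0,0,-1],[-0.0005,-0.0007,0,0,0,0,-1]]'; python3 ok.py
python3 - <<'E'
from h import *
im,d=get_image("top");cv2.imwrite("pics/top1.png",im);a=cv2.imread("pics/top0.png")
df=cv2.absdiff(a,im).max(2)
for n,(x,y) in dict(watch=(345,257),jar=(340,219),star=(278,273),driver=(490,295),bottle=(474,218),tray=(157,265),mov=(178,207),loupe=(155,324)).items():print(n,df[y-6:y+7,x-6:x+7].mean())
E
python3 ok.py
```

```text
clock: 12.68
position: [571.1, 60.0, 132.6]
ee_rot: [0.973, -0.232, -0.001, 0.001]
contact_force: [-3.1, -1.9, 7.9]
gripper_width: 20.6
grasp_force: 60.5
ang 12.3 rad 54.0 z 132.6 Ft(ccw) -1.2 Fr -3.5 Fz 7.9 w 20.6 t 12.68
watch 3.6094674556213016
jar 3.710059171597633
star 8.970414201183432
driver 5.059171597633136
bottle 5.3017751479289945
tray 37.25443786982248
mov 6.207100591715976
loupe 4.337278106508876
ang 12.3 rad 54.0 z 132.6 Ft(ccw) -1.3 Fr -3.5 Fz 8.5 w 20.7 t 12.72
```

```bash
python3 -m handwheel '[[-0.0004,-0.0005,0,0,0,0,-1],[-0.0004,-0.0005,0,0,0,0,-1],[-0.0004,-0.0005,0,0,0,0,-1],[-0.0004,-0.0005,0,0,0,0,-1],[-0.0004,-0.0005,0,0,0,0,-1],[-0.0004,-0.0005,0,0,0,0,-1]]' ; python3 ok.py && python3 -c "
from bench import *
print(read_state()['joint_vel'].round(3));print(job_done())"
```

```text
clock: 13.48
position: [571.0, 60.5, 132.6]
ee_rot: [0.973, -0.232, -0.001, 0.001]
contact_force: [-2.5, -2.7, 7.7]
gripper_width: 20.6
grasp_force: 60.5
ang 12.8 rad 54.0 z 132.6 Ft(ccw) -2.1 Fr -3.1 Fz 7.7 w 20.6 t 13.47
[ 0.    -0.001 -0.     0.001 -0.    -0.001]
the job is handed in; nothing more can be done
None
```

The valve was wound fully shut against its stop, then backed off two full turns counter-clockwise to within about half a degree by my measurement; I handed it in at 13.5 s with the wheel still and the handle gripped. The top camera showed no sign that the star knob or the other items moved, except that the tray area looked different, which I put down to the arm's shadow and did not check.

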